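Index the carving turntable to its next stop

TASK

Bring the lino block round to its next stop: lift the sprung index knob and turn it so that it stays up on its collar by itself, then push the carving turntable round anticlockwise (seen from above) by its peg or rim. The stop plate on the rim was clamped by hand only roughly a quarter turn on, so feel for its notch: turn the knob back so that its pin can drop, and leave the table locked with the pin snapped fully home in that notch. Do not force the table against the locked pin, keep the block in its cleats, and leave the gouges and the oil stone where they are.

Things in the scene. Friction and masses are not known exactly. Their poses are not given: they have to be found in the camera images.
- carving_turntable: Turntable for carving; its grey cast foot, 112 mm across, is screwed down, immovable. Origin: centre of its underside, on the vertical turning axis, z up; 'height' is above it. On its -y side a grey bracket (top at height 56) holds the plunger over the rim. The index plates have two notches, 11 mm wide: the one the pin starts in, and that of the stop plate, 70 to 110 degrees on (not measured).
- turntable_top: The turning top; origin, z and (at the start) x, y as the foot's. Plywood disc 166 mm across, upper face at height 44, on a dark metal disc 200 mm across. Bare-metal index plates, 204 mm across, upper face at height 36, lie round part of its rim. Free travel from the start: 57 degrees clockwise, 229 anticlockwise. Light drag, 0.15 N m (2 N at the peg); stays where left.
- turning_peg (a point): Centre of the upper end of the upright beech peg by which the top is pushed round: 16 mm thick, standing on the metal disc from height 28 to 90 mm, 93 mm from the turning axis. At the start it stands at -15 degrees in the turntable's frame (x 90, y -24 mm), 75 degrees anticlockwise of the plunger. Locked at the next stop it is between +55 and +95 degrees.
- index_knob: Plunger in one piece: black knob, steel stem, lug and pin; axis vertical at x 0, y -93 mm in the turntable's frame. A spring draws it down: 4 N when down, 8.5 N at the top stop, 13 mm up. The lug, in line with its x axis and the steel rib on the cap, is 26 mm long, 6 wide. Lifted more than 10 mm it turns up to 69 degrees either way (stops); down in the slot only 6 degrees.
- knob_grip (a point): Middle of the knob's round fluted head, on its axis: head 33 mm in diameter, from 9 mm below to 9 mm above this point, cap 1 mm higher; the neck below is 21 mm thick. Height of this point: 100 mm with the pin home in a notch, 107 with the pin standing on a plate between notches, 110 parked on the collar, 113 at the top stop.
- collar_slot (a point): Centre of the top of the fixed steel collar under the knob (28 mm across, top at height 76 mm). A 9 mm wide, 12 mm deep slot crosses it along the turntable's x axis. The lug lies in it when the plunger is down. Let go when lifted and turned more than about 20 degrees, the lug rests on the collar: parked. Turned back in line with the slot (within 6 degrees) and let go, it springs down.
- pin_tip (a point): Lower end of the 8 mm steel pin (slightly tapered). Height: 29 mm home, 7 mm deep in a notch, which locks the top with about 1 degree of play; 36 mm standing on an index plate; 39 mm parked, clear by 3 mm. Let down between notches it rides on the plates with little drag and snaps in when a notch comes within 1 to 2 degrees as the top is turned; the top then stops hard.
- lino_block: Half-cut lino block, 90 x 120 x 22 mm, 0.19 kg, lying loose on the plywood disc between four low wooden cleats (1.5 mm clearance, 13 mm high). Origin: centre of its underside, at height 44 mm over the turning axis; x along the 90 mm side.
- gouge_2: Loose lino gouge with a blue handle, 141 mm long, lying beyond the turntable; to be left alone. Origin: centre of its underside.
- gouge_3: Loose lino gouge with a dark brown wooden handle, 141 mm long, 20 mm high, lying to the left of the turntable behind the easel; to be left alone. Origin: centre of its underside.
- oil_stone: Loose grey oil stone, 45 x 125 x 20 mm, lying on the mat near the bracket; to be left alone. Origin: centre of its underside.

How it is judged:
By the outcome, as a careful person would: the job done as asked, in the order asked, and still so for the second after the job is handed in, with the robot touching nothing.
It also fails if it takes over 72 s, if anything falls off the work surface, if the arm or the gripper's body presses on something with over 40 N, if the wrist force passes 120 N, or if a joint passes its speed limit or range.

ROBOT

A 6-joint arm with a two-finger parallel gripper is mounted at the origin on the work surface; the furniture and walls round the work are solid. World frame = base frame: x ahead of the robot, y to its left, z up, the work surface at z = 0. Lengths are in m, angles in degrees, forces in N, time in s.
With the tool pointing down it reaches from about 0.35 to 0.875 m from the base axis. Payload 4.2 kg.
Tool frame: the origin (TCP) lies at the very end of the fingers, on their centre line; the grasp point (between the pads) lies 19 mm behind it; z points along the fingers, y is the line along which they close (so a half turn about z gives the same grasp; the last joint's range is limited). The gripper opens to 87 mm and grips with 3 to 60 N. Pads are 19 mm wide; open, the fingers measure 117 mm over their backs; the gripper's body (75 mm by 190 mm) begins 51 mm behind the grasp point.
Start: joints at [-60.47, 22.042, 0.453, 0, -68.411, -14.817], TCP at [0.159, -0.604, 0.223] pointing down, gripper open.
Joint ranges: [-179.83, 179.83], [-69.29, 118.12], [-61.27, 80.66], [-181.25, 117.63], [-171.15, -9.14], [-177.46, 177.46]. Speed limits (degrees/s): [159.86, 159.86, 180, 180, 180, 180].

INTERFACE

Orientations are given as a 3x3 rotation matrix whose columns are the frame's x, y, z axes.
In Python, from station import sense, cams, r gives the robot as it stands. The module is installed in compiled form; this text tells all that it offers.
- The arm moves only by the tool step_arm, never from a script. Its argument "targets" is text: rows parted by semicolons, each of 4 numbers parted by spaces: the shift along the tool's x, y, z in cm, then the turn about the tool's z in degrees. In form: x y z turn; .... A call has 1 to 12 rows; each row shifts and turns the commanded pose from where the row before left it, along the tool's axes as they then stand; what a row does not reach is not made up. A row lasts 1/12 s, in which the tool goes at most 41.7 mm and 7.16 degrees, less where a joint would pass 70% of its speed; a pose out of reach is approached as far as the arm can. A call with a gripper value outside its range is refused whole. "claw" is the finger opening in cm, from 0 to 8.7, set as the call begins (left out, the last holds). The fingers move at their own pace and stop on an object; the grip force is fixed at half the most. Time passes only in rows, so rows that do not move let the fingers close. It gives the time, the measured TCP pose, the force, the opening and the grip force at its end, in the units of the state.
- sense(): the state, without advancing time (a new reading comes with each control period).
- cams.capture(name): name is "scene" or "top"; returns a dict with "frame" (400x640x3 uint8, blue, green, red), "vertical_fov" (degrees; the focal length in pixels is half the picture's height over the tangent of half this angle, whatever the lens; pixels are square), "cx", "cy" (the principal point, pixels), "eye" and "rotation" of the camera in the world. Camera axes: x right, y down, z forward; pixel columns grow to the right and rows downward; lengths in m; the calibration is good to about 2 mm. A picture is of the moment at which its call begins. There is no depth.
- r.finish_job(): hands the job in; it is judged then, once.
The state is a dict: "time_s": time; "joints": joint angles; "joint_velocities": joint speeds; "effort": joint torques, N m; "tcp_pos": TCP position; "ee_rot": TCP orientation; "wrist_force": force on the tool from outside, world axes, zero at the start; "moment": the same for the moment, N m; "gripper_width": opening from 0.0 (shut) to 1.0 (fully open); "gripper_force": force on a finger pad.
Only numpy, scipy, OpenCV 4.12 (cv2) and the standard library are available. Lean on these libraries where they do the work, as an engineer would, in place of code of your own. Each camera call takes 0.05 s, during which the arm holds its last target. There are 200 camera calls.

## Working session

There is one attempt and no reset: what is moved stays moved. The work goes in short steps, Python scripts to look and compute and a tool call to move; the robot and the scene stay as the last step left them, time stands still between calls to the robot, and variables do not carry over. Pictures are saved under pics/ and viewed, at most 10 in all, crops included, and the job is handed in when it is done.

Besides the shell and the picture viewer there is one more tool, called as name(argument=value, ...) on one line, values as JSON. step_arm: Moves the arm, as the interface text tells. Its arguments: {"type":"object","properties":{"targets":{"type":"string"},"claw":{"type":"number"}},"required":["targets"]}

```bash
mkdir -p pics; python3 - <<'E'
from station import sense,cams,r
import cv2,pickle
s=sense();print(s['time_s'],s['tcp_pos'],s['ee_rot'],s['gripper_width'])
for n in('scene','top'):
    c=cams.capture(n);cv2.imwrite(f'pics/{n}0.png',c['frame']);pickle.dump(c,open(f'{n}0.pkl','wb'))
    print(n,c['vertical_fov'],c['cx'],c['cy'],c['eye'],c['rotation'])
E
```

```text
0.0 [ 0.15861015 -0.60390506  0.22143869] [[-9.67252731e-01 -2.53814376e-01 -6.45360764e-04]
 [-2.53815182e-01  9.67250386e-01  2.13165581e-03]
 [ 8.31805591e-05  2.22565227e-03 -9.99997520e-01]] 0.997550083985036
scene 46.79553229285496 318.28573115474023 192.4879300553071 [-0.05772304  0.36179127  0.82489545] [[-0.48899787 -0.66456017  0.56501403]
 [-0.87227559  0.36954033 -0.32027368]
 [ 0.00404566 -0.6494611  -0.76038406]]
top 46.10579533784191 323.82775666072376 200.59188455127622 [0.31929948 0.0266567  0.9614507 ] [[ 0.08731583 -0.97174027  0.2193098 ]
 [-0.99617752 -0.08461863  0.02168047]
 [-0.00251009 -0.22036454 -0.97541436]]
```

View pics/scene0.png

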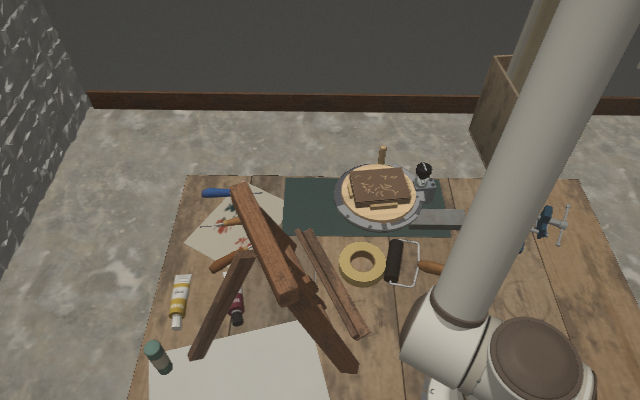

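View pics/top0.png

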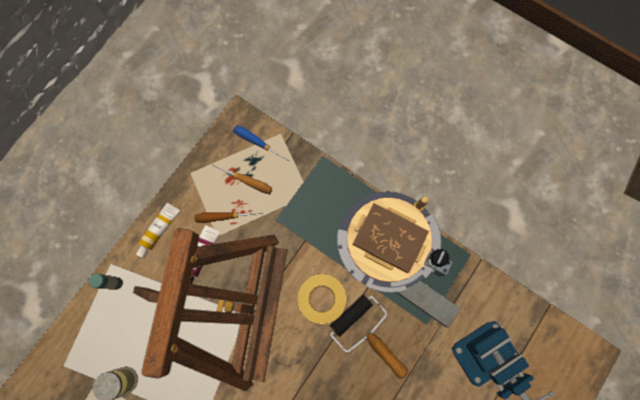

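The scene view shows the disc at about (380,195), the knob at (424,170) and the peg at (382,155). The top view shows the disc at (390,240), the knob at (440,259) and the peg at (421,202). Next I measure these properly.

```bash
cat > h.py <<'E'
import numpy as np,cv2,pickle
def ray(c,p):
    f=200/np.tan(np.radians(c['vertical_fov']/2))
    d=np.array([(p[0]-c['cx'])/f,(p[1]-c['cy'])/f,1.]);d=np.array(c['rotation'])@d
    return np.array(c['eye']),d/np.linalg.norm(d)
def onz(c,p,z):
    e,d=ray(c,p);return e+d*(z-e[2])/d[2]
def two(c1,p1,c2,p2):
    A=[];b=[]
    for c,p in((c1,p1),(c2,p2)):
        e,d=ray(c,p);M=np.eye(3)-np.outer(d,d);A.append(M);b.append(M@e)
    x=np.linalg.lstsq(np.vstack(A),np.hstack(b),rcond=None)[0]
    return x
def proj(c,X):
    f=200/np.tan(np.radians(c['vertical_fov']/2));q=np.array(c['rotation']).T@(np.array(X)-c['eye'])
    return np.array([f*q[0]/q[2]+c['cx'],f*q[1]/q[2]+c['cy']])
E
python3 - <<'E'
from h import *
T=pickle.load(open('top0.pkl','rb'));S=pickle.load(open('scene0.pkl','rb'))
for c,box in((T,(330,180,450,300)),(S,(325,150,445,240))):
    x0,y0,x1,y1=box
    f=c['frame'][y0:y1,x0:x1];h=cv2.cvtColor(f,cv2.COLOR_BGR2HSV)
    m=cv2.inRange(h,(12,60,170),(28,200,255))
    m=cv2.morphologyEx(m,cv2.MORPH_OPEN,np.ones((2,2)))
    cs,_=cv2.findContours(m,cv2.RETR_EXTERNAL,cv2.CHAIN_APPROX_NONE)
    k=max(cs,key=cv2.contourArea);hull=cv2.convexHull(k)[:,0]+[x0,y0]
    P=np.array([onz(c,p,.044)[:2] for p in hull])
    A=np.c_[2*P,np.ones(len(P))];s=np.linalg.lstsq(A,(P**2).sum(1),rcond=None)[0]
    print('disc',s[:2],np.sqrt(s[2]+s[0]**2+s[1]**2),len(P))
def blobs(c,box,lo,hi):
    x0,y0,x1,y1=box;h=cv2.cvtColor(c['frame'][y0:y1,x0:x1],cv2.COLOR_BGR2HSV)
    n,l,st,ce=cv2.connectedComponentsWithStats(cv2.inRange(h,lo,hi))
    for i in range(1,n):
        if st[i,4]>15: print(st[i]+[x0,y0,0,0,0],ce[i]+[x0,y0])
print('dark top');blobs(T,(420,240,465,280),(0,0,0),(180,255,60))
print('dark scene');blobs(S,(408,155,445,190),(0,0,0),(180,255,60))
a=cv2.resize(T['frame'][180:300,330:470],None,fx=4,fy=4,interpolation=cv2.INTER_CUBIC)
b=cv2.resize(S['frame'][140:240,325:465],None,fx=4,fy=4,interpolation=cv2.INTER_CUBIC)
cv2.imwrite('pics/a.png',a[:,:]);cv2.imwrite('pics/b.png',b)
E
```

```text
disc [ 0.45892067 -0.08947364] 0.08299219024321808 37
disc [ 0.45941206 -0.08761461] 0.08158808842777387 26
dark top
[430 249  20  18 221] [439.35294118 257.65158371]
[434 271  11   6  34] [438.58823529 273.55882353]
dark scene
[416 163  16  16 179] [422.96648045 170.59776536]
```

View pics/a.png

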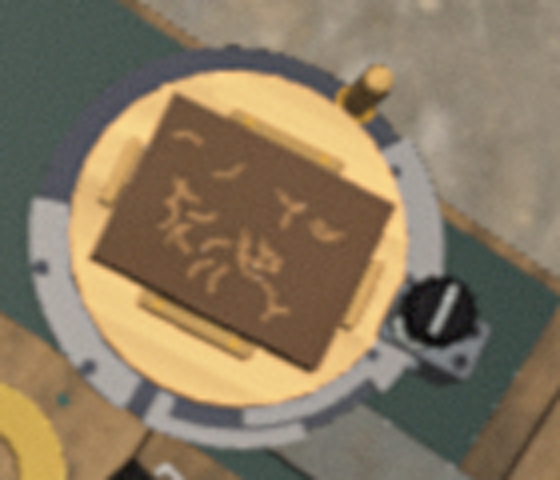

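View pics/b.png

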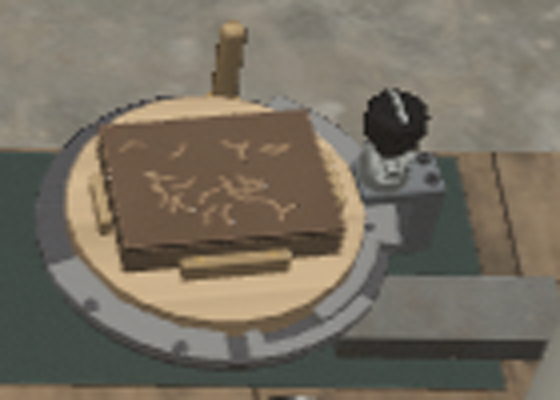

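The top crop shows the cap centre at full-frame (439.5,257.7), the peg top at (424.5,199.5) and a dark gap, likely the stop notch, at (365,280). The rib is at crop (433,332)-(453,287).

```bash
python3 - <<'E'
from h import *
T=pickle.load(open('top0.pkl','rb'));S=pickle.load(open('scene0.pkl','rb'))
g=lambda x,y:(330+(x+.5)/4-.5,180+(y+.5)/4-.5)
q=lambda x,y:(325+(x+.5)/4-.5,140+(y+.5)/4-.5)
C=np.array([.459,-.0887])
k=onz(T,g(440,310),.108);k2=onz(S,q(398,108),.110);print('knob',k,k2,'tri',two(T,g(440,308),S,q(398,108)))
p=onz(T,g(378,76),.09);p2=onz(S,q(233,31),.09);print('peg',p,p2)
def ang(v):return np.degrees(np.arctan2(v[1],v[0]))
for n,X in(('k',k),('k2',k2),('p',p),('p2',p2)):
    v=X[:2]-C;print(n,np.hypot(*v),ang(v))
a=onz(T,g(433,332),.11);b=onz(T,g(453,287),.11);print('rib',ang((b-a)[:2]))
n=onz(T,g(142,402),.034);v=n[:2]-C;print('notch',np.hypot(*v),ang(v))
n=onz(S,q(238,346),.034);v=n[:2]-C;print('notchS',np.hypot(*v),ang(v))
n=onz(T,g(402,172),.034);v=n[:2]-C;print('dot',np.hypot(*v),ang(v))
# block edges
P=[onz(T,g(*u),.066)[:2] for u in((177,94),(393,207),(314,371),(92,258))]
print([ang(P[i]-P[i-1]) for i in range(4)],np.mean(P,0))
E
```

```text
knob [ 0.42480038 -0.17250444  0.108     ] [ 0.42693066 -0.17274429  0.11      ] tri [ 0.42534545 -0.17133803  0.11212647]
peg [ 0.53560186 -0.14366416  0.09      ] [ 0.53483565 -0.14285106  0.09      ]
k 0.09051407606056523 -112.19979957199723
k2 0.0899549037122842 -110.88568995764066
p 0.09428098679701662 -35.66058744253436
p2 0.09318466987118676 -35.52904235522712
rib -21.541105690007424
notch 0.09250177450360401 153.03441648145605
notchS 0.08883174953487762 152.3438856141577
dot 0.09034668372631344 -62.116604758133306
[np.float64(-22.89853837485397), np.float64(-113.50156907398792), np.float64(157.2907723183911), np.float64(67.75630025664107)] [ 0.45949709 -0.08728383]
```

```bash
python3 - <<'E'
from h import *
C=np.array([.459,-.0885]);out=[]
for n in('top0','scene0'):
    c=pickle.load(open(n+'.pkl','rb'))
    A=np.radians(-111.4-np.arange(-20,130,.25));R=np.arange(.078,.108,.0003)
    m=np.array([[proj(c,[C[0]+r*np.cos(a),C[1]+r*np.sin(a),.036]) for a in A] for r in R[::-1]],np.float32)
    out.append(cv2.remap(c['frame'],m[...,0],m[...,1],cv2.INTER_CUBIC))
o=np.vstack(out);
for d in range(0,130,10): cv2.line(o,((d+20)*4,0),((d+20)*4,6),(0,0,255),1)
o=cv2.resize(o,None,fx=1.3,fy=2);cv2.imwrite('pics/u.png',o);print(o.shape)
E
```

```text
(400, 780, 3)
```

View pics/u.png

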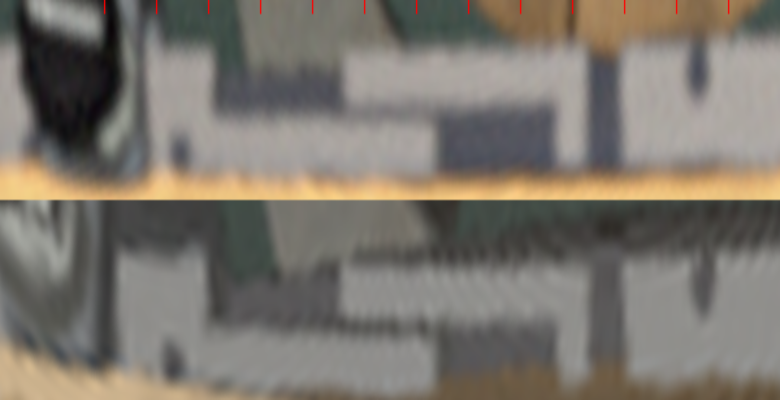

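The unwrapped rim shows full plate from 87° to 93° and the stop notch centred at about 96° from the plunger. Next I move over the knob.

step_arm(targets="-2 1.9 0 0;-2.5 2.4 0 0;-2.5 2.4 0 0;-2.5 2.4 0 0;-2.5 2.4 0 0;-2.5 2.4 0 0;-2.5 2.4 0 0;-2.5 2.4 0 0;-2.5 2.4 0 0;-2.5 2.4 0 0;-2.5 2.4 0 0;-2.5 2.4 0 0", claw=8.7)

```text
time_s: 1.1
tcp_pos: [0.3725, -0.2541, 0.2224]
ee_rot: [[-0.967, -0.254, -0.0], [-0.254, 0.967, 0.0], [0.0, 0.0, -1.0]]
wrist_force: [0.8, -0.0, -0.2]
gripper_width: 0.997
gripper_force: 0.0
```

step_arm(targets="-2.5 2.4 0 0;-2.5 2.4 0 0;-1.5 1.5 0 0;-0.7 0.5 0 0;0 0 0 0;0 0 0 0")

```text
time_s: 1.6
tcp_pos: [0.4242, -0.1719, 0.2222]
ee_rot: [[-0.967, -0.255, -0.001], [-0.255, 0.967, 0.0], [0.001, 0.0, -1.0]]
wrist_force: [0.0, 0.5, -0.5]
gripper_width: 0.998
gripper_force: 0.0
```

step_arm(targets="-0.1 -0.2 1 0;0 0 2 0;0 0 2 0;0 0 2 0;0 0 2 0;0 0 2 0;0 0 1.3 0;0 0 0.9 0;0 0 0.6 0;0 0 0 0;0 0 0 0")

```text
time_s: 2.52
tcp_pos: [0.4261, -0.174, 0.0847]
ee_rot: [[-0.967, -0.253, 0.0], [-0.253, 0.967, -0.0], [-0.0, -0.0, -1.0]]
wrist_force: [-0.6, -0.8, 0.2]
gripper_width: 1.0
gripper_force: 0.0
```

step_arm(targets="0 0 0 0;0 0 0 0;0 0 0 0;0 0 0 0;0 0 0 0;0 0 0 0;0 0 0 0;0 0 0 0;0 0 0 0;0 0 0 0;0 0 0 0;0 0 0 0", claw=0)

```text
time_s: 3.52
tcp_pos: [0.4259, -0.1729, 0.0845]
ee_rot: [[-0.967, -0.254, -0.0], [-0.254, 0.967, 0.001], [0.0, 0.001, -1.0]]
wrist_force: [-1.2, 4.2, 1.6]
gripper_width: 0.37
gripper_force: 30.0
```

step_arm(targets="0 0 -0.3 0;0 0 -0.3 0;0 0 -0.3 0;0 0 -0.3 0;0 0 0 0;0 0 0 0")

```text
time_s: 4.02
tcp_pos: [0.4258, -0.1729, 0.0958]
ee_rot: [[-0.967, -0.253, -0.0], [-0.253, 0.967, 0.001], [0.0, 0.001, -1.0]]
wrist_force: [1.8, 5.2, -8.4]
gripper_width: 0.37
gripper_force: 30.0
```

step_arm(targets="0 0 -0.05 4;0 0 0 6;0 0 0 6;0 0 0 6;0 0 0 6;0 0 0 6;0 0 0 6;0 0 0 0;0 0 0 0")

```text
time_s: 4.77
tcp_pos: [0.4258, -0.1733, 0.0964]
ee_rot: [[-0.905, 0.425, -0.001], [0.425, 0.905, 0.0], [0.001, 0.0, -1.0]]
wrist_force: [2.6, 3.2, -9.4]
gripper_width: 0.371
gripper_force: 30.0
```

step_arm(targets="0 0 0.1 0;0 0 0.1 0;0 0 0 0;0 0 0 0")

```text
time_s: 5.1
tcp_pos: [0.4258, -0.1734, 0.0949]
ee_rot: [[-0.904, 0.427, -0.001], [0.427, 0.904, 0.0], [0.001, -0.0, -1.0]]
wrist_force: [1.6, 2.9, -9.3]
gripper_width: 0.367
gripper_force: 30.0
```

step_arm(targets="0 0 0 0;0 0 0 0;0 0 0 0;0 0 0 0;0 0 0 0;0 0 -0.5 0;0 0 -1 0;0 0 -2 0;0 0 -2 0;0 0 -1 0;0 0 0 0;0 0 0 0", claw=8.7)

```text
time_s: 6.1
tcp_pos: [0.4262, -0.1734, 0.1606]
ee_rot: [[-0.904, 0.427, 0.001], [0.427, 0.904, 0.0], [-0.001, 0.001, -1.0]]
wrist_force: [-0.6, -0.6, -0.2]
gripper_width: 0.998
gripper_force: 0.0
```

step_arm(targets="0 0 -0.5 5;0 0 0 5.7;-1 1.3 0 0;-1.5 1.9 0 0;-1.5 1.9 0 0;-1.5 1.9 0 0;-1.5 1.9 0 0;0 0 0 0;0 0 0 0", claw=3)

```text
time_s: 6.85
tcp_pos: [0.5348, -0.1422, 0.1631]
ee_rot: [[-0.809, 0.587, -0.004], [0.587, 0.809, 0.0], [0.003, -0.002, -1.0]]
wrist_force: [-1.1, -0.2, -1.0]
gripper_width: 0.407
gripper_force: 0.0
```

```bash
python3 - <<'E'
from station import cams,sense
import cv2,numpy as np
s=sense();print(s['tcp_pos'],s['joints'])
o=[]
t=cams.capture('top')['frame'][140:300,330:490];c=cams.capture('scene')['frame'][90:250,325:485]
cv2.imwrite('pics/p1.png',cv2.resize(np.hstack([t,c]),None,fx=2.5,fy=2.5))
E
```

```text
[ 0.53479979 -0.14216281  0.16310351] [ 1.88643138e+00  1.81496662e+01 -1.45342329e+01 -2.42481773e-02
 -5.75242042e+01 -1.27832920e+02]
```

View pics/p1.png

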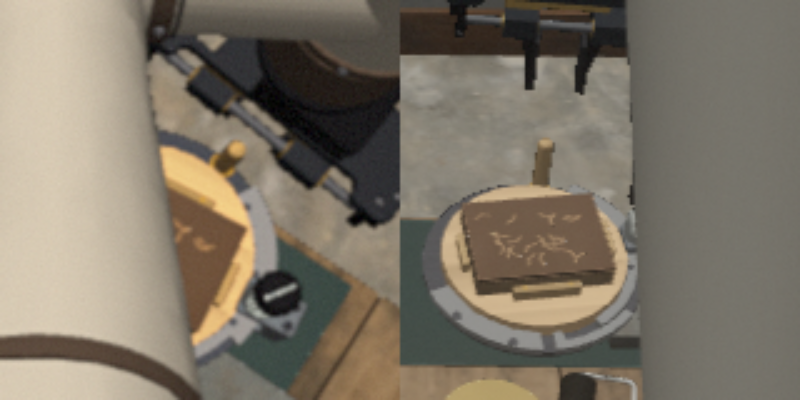

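The knob is turned and standing higher by itself, and the peg at about (232,155) in the crop lies under the fingers. I go down round it.

step_arm(targets="0 0 1 0;0 0 1.5 0;0 0 1.5 0;0 0 1.5 0;0 0 1.3 0;0 0 1 0;0 0 0.8 0;0 0 0.5 0;0 0 0.2 0;0 0 0 0;0 0 0 0")

```text
time_s: 7.87
tcp_pos: [0.5354, -0.1426, 0.0725]
ee_rot: [[-0.809, 0.588, 0.001], [0.588, 0.809, -0.0], [-0.001, 0.0, -1.0]]
wrist_force: [0.3, -0.2, 1.0]
gripper_width: 0.348
gripper_force: 0.0
```

step_arm(targets="0 0 0 0;0 0 0 0;0 0 0 0", claw=2)

```text
time_s: 8.12
tcp_pos: [0.5352, -0.1426, 0.0725]
ee_rot: [[-0.809, 0.588, 0.001], [0.588, 0.809, 0.0], [-0.001, 0.001, -1.0]]
wrist_force: [0.1, 0.6, 0.5]
gripper_width: 0.247
gripper_force: 0.0
```

step_arm(targets="0.01 0.33 0 -2;0.02 0.65 0 -4;0.02 0.65 0 -4;0.02 0.65 0 -4;0 0 0 0")

```text
time_s: 8.53
tcp_pos: [0.5466, -0.1222, 0.0723]
ee_rot: [[-0.928, 0.372, 0.001], [0.372, 0.928, -0.0], [-0.001, 0.0, -1.0]]
wrist_force: [-0.7, -0.3, 0.7]
gripper_width: 0.229
gripper_force: 0.0
```

step_arm(targets="0.02 0.65 0 -4;0.02 0.65 0 -4;0.02 0.65 0 -4;0.02 0.65 0 -4;0.02 0.65 0 -4;0.02 0.65 0 -4;0 0 0 0")

```text
time_s: 9.12
tcp_pos: [0.553, -0.0841, 0.0722]
ee_rot: [[-0.999, -0.035, 0.0], [-0.035, 0.999, 0.0], [-0.0, 0.0, -1.0]]
wrist_force: [0.1, 0.2, 0.0]
gripper_width: 0.229
gripper_force: 0.0
```

step_arm(targets="0.02 0.65 0 -4;0.02 0.65 0 -4;0.02 0.65 0 -4;0.02 0.65 0 -4;0.02 0.65 0 -4;0.02 0.65 0 -4;0.02 0.65 0 -4;0.02 0.65 0 -4;0.02 0.65 0 -4;0.02 0.65 0 -4;0 0 0 0")

```text
time_s: 10.03
tcp_pos: [0.5286, -0.0252, 0.0721]
ee_rot: [[-0.744, -0.668, -0.0], [-0.668, 0.744, 0.0], [0.0, 0.0, -1.0]]
wrist_force: [-0.4, 0.4, 0.5]
gripper_width: 0.233
gripper_force: 0.0
```

step_arm(targets="0.02 0.65 0 -4;0.02 0.65 0 -4;0.01 0.33 0 -2;0 0 0 0;0 0 0 0")

```text
time_s: 10.45
tcp_pos: [0.5175, -0.0144, 0.0722]
ee_rot: [[-0.618, -0.786, 0.0], [-0.786, 0.618, 0.0], [-0.0, -0.0, -1.0]]
wrist_force: [0.6, 0.1, 0.1]
gripper_width: 0.235
gripper_force: 0.0
```

```bash
python3 - <<'E'
from station import cams,sense
import cv2,numpy as np,pickle
from h import *
t=cams.capture('top');c=cams.capture('scene')
pickle.dump(t,open('t1.pkl','wb'));pickle.dump(c,open('s1.pkl','wb'))
cv2.imwrite('pics/p2.png',cv2.resize(np.hstack([t['frame'][140:300,330:490],c['frame'][110:270,310:470]]),None,fx=2.5,fy=2.5))
E
```

```text
(no output)
```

View pics/p2.png

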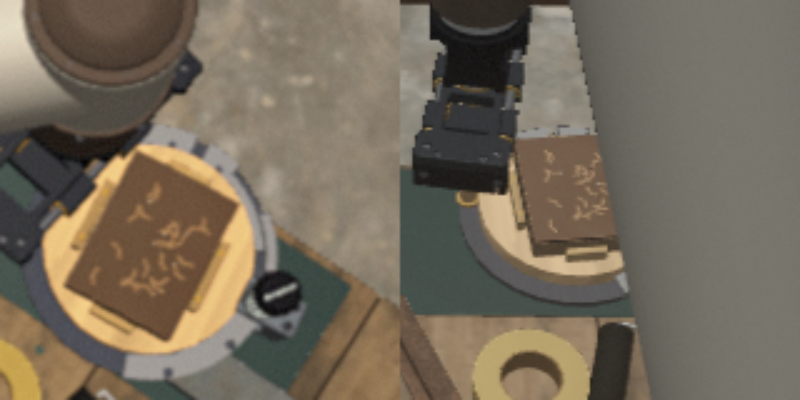

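The table and peg have come round and the block is still in its cleats. Old start notch is at about crop (222,152). I measure the angle from the block and notch.

```bash
python3 - <<'E'
from h import *
t=pickle.load(open('t1.pkl','rb'));C=np.array([.4594,-.0872])
g=lambda x,y:(330+(x+.5)/2.5-.5,140+(y+.5)/2.5-.5)
ang=lambda v:np.degrees(np.arctan2(v[1],v[0]))
P=[onz(t,g(*u),.066)[:2] for u in((136,150),(238,206),(168,341),(66,287))]
print([ang(P[i]-P[i-1]) for i in range(4)],np.mean(P,0))
n=onz(t,g(222,152),.034)[:2]-C;print(np.hypot(*n),ang(n),ang(n)+111.4)
T=pickle.load(open('top0.pkl','rb'))
def rect(c):
    h=cv2.cvtColor(c['frame'],cv2.COLOR_BGR2HSV)[180:290,340:440]
    m=cv2.inRange(h,(5,60,40),(18,170,130));m=cv2.morphologyEx(m,cv2.MORPH_CLOSE,np.ones((5,5)))
    k=max(cv2.findContours(m,0,1)[0],key=cv2.contourArea)
    pts=np.array([onz(c,p+[340,180],.066)[:2]*1000 for p in cv2.convexHull(k)[:,0]],np.float32)
    print(cv2.minAreaRect(pts))
rect(T);rect(t)
E
```

```text
[np.float64(-22.75411575823355), np.float64(-114.8018785033243), np.float64(155.83768258928936), np.float64(66.92145348363502)] [ 0.45904333 -0.08737346]
0.10210807292180565 -33.421578585181386 77.97842141481863
((458.8160705566406, -87.26191711425781), (120.85440826416016, 91.94658660888672), 67.5882797241211)
((478.4454345703125, -81.42410278320312), (183.52188110351562, 141.11257934570312), 15.130659103393555)
```

step_arm(targets="0 0 0 0;0 0 0 0;0 0 -1 0;0 0 -2 0;0 0 -2 0;0 0 -2 0;0 0 -1.8 0;0 0 0 0", claw=3)

```text
time_s: 11.22
tcp_pos: [0.5201, -0.014, 0.1649]
ee_rot: [[-0.615, -0.788, 0.009], [-0.788, 0.615, 0.001], [-0.006, -0.006, -1.0]]
wrist_force: [0.6, 0.2, 0.0]
gripper_width: 0.346
gripper_force: 0.0
```

step_arm(targets="1 -0.14 0 0;2 -0.3 0 0;2.4 -0.35 0 0;2.4 -0.35 0 0;2.4 -0.35 0 0;2.4 -0.35 0 0;2.4 -0.35 0 0;2 -0.3 0 0;1.15 -0.13 0 0;0 0 0 0;0 0 0 0;0 0 0 0", claw=8.7)

```text
time_s: 12.22
tcp_pos: [0.4264, -0.1732, 0.1598]
ee_rot: [[-0.615, -0.788, -0.0], [-0.788, 0.615, 0.0], [0.0, 0.0, -1.0]]
wrist_force: [0.2, -0.5, 0.3]
gripper_width: 0.992
gripper_force: 0.0
```

step_arm(targets="0.04 0.05 1 0;0 0 1.5 0;0 0 1.5 0;0 0 1.2 0;0 0 0.8 0;0 0 0.5 0;0 0 0 0;0 0 0 0")

```text
time_s: 12.88
tcp_pos: [0.4261, -0.1732, 0.0952]
ee_rot: [[-0.615, -0.789, 0.0], [-0.789, 0.615, -0.0], [0.0, -0.0, -1.0]]
wrist_force: [0.3, 0.2, -0.8]
gripper_width: 0.998
gripper_force: 0.0
```

step_arm(targets="0 0 0 0;0 0 0 0;0 0 0 0;0 0 0 0;0 0 0 0;0 0 0 0;0 0 0 0;0 0 0 0;0 0 0 0;0 0 0 0;0 0 -0.1 0;0 0 0 0", claw=0)

```text
time_s: 13.88
tcp_pos: [0.425, -0.1731, 0.0951]
ee_rot: [[-0.616, -0.788, -0.001], [-0.788, 0.616, 0.001], [0.0, 0.002, -1.0]]
wrist_force: [0.6, 1.5, -5.5]
gripper_width: 0.37
gripper_force: 30.0
```

step_arm(targets="0 0 0 -4;0 0 0 -6;0 0 0 -6;0 0 0 -6;0 0 0 -6;0 0 0 -6;0 0 0 -6;0 0 0 0;0 0 0 0")

```text
time_s: 14.63
tcp_pos: [0.4251, -0.1732, 0.0951]
ee_rot: [[0.032, -0.999, -0.002], [-0.999, -0.032, 0.001], [-0.001, 0.002, -1.0]]
wrist_force: [-0.2, 1.6, -8.9]
gripper_width: 0.365
gripper_force: 30.0
```

step_arm(targets="0 0 0.1 0;0 0 0.1 0;0 0 0.05 0;0 0 0 0;0 0 0 0")

```text
time_s: 15.05
tcp_pos: [0.4251, -0.1732, 0.0933]
ee_rot: [[0.034, -0.999, -0.001], [-0.999, -0.034, 0.0], [-0.001, 0.001, -1.0]]
wrist_force: [0.9, 4.3, -7.9]
gripper_width: 0.364
gripper_force: 30.0
```

step_arm(targets="0 0 0.1 0;0 0 0.1 0;0 0 0 0;0 0 0 0")

```text
time_s: 15.38
tcp_pos: [0.4252, -0.1733, 0.0919]
ee_rot: [[0.035, -0.999, -0.001], [-0.999, -0.035, 0.0], [-0.0, 0.001, -1.0]]
wrist_force: [-2.3, 5.5, -2.6]
gripper_width: 0.369
gripper_force: 30.0
```

step_arm(targets="0 0 0 0;0 0 0 0;0 0 0 0;0 0 0 0;0 0 0 0;0 0 -0.5 0;0 0 -1 0;0 0 -2 0;0 0 -2 0;0 0 -1 0;0 0 -0.5 0;0 0 0 0", claw=8.7)

```text
time_s: 16.38
tcp_pos: [0.4265, -0.1736, 0.163]
ee_rot: [[0.035, -0.999, 0.003], [-0.999, -0.035, -0.0], [0.001, -0.003, -1.0]]
wrist_force: [0.8, 1.1, -0.0]
gripper_width: 0.995
gripper_force: 0.0
```

```bash
python3 - <<'E'
from station import cams,sense
import cv2,numpy as np,pickle
t=cams.capture('top');c=cams.capture('scene')
print(sense()['tcp_pos'],sense()['joints'])
pickle.dump(t,open('t2.pkl','wb'));pickle.dump(c,open('s2.pkl','wb'))
E
```

```text
[ 0.42524633 -0.17337157  0.16115704] [-1.82902606e+00  9.30843363e+00 -2.71070479e+01 -2.07540662e-02
 -5.36239796e+01  3.83742482e+00]
```

step_arm(targets="0 0 0 6.7;0 0 0 6.7;0 0 0 6.7;0 0 0 6.7;0 0 0 6.7;0 0 0 6.5;0 0 0 0", claw=3)

```text
time_s: 17.07
tcp_pos: [0.4249, -0.1734, 0.1604]
ee_rot: [[-0.617, -0.787, -0.003], [-0.787, 0.617, 0.0], [0.001, 0.002, -1.0]]
wrist_force: [-0.5, -0.0, -0.2]
gripper_width: 0.555
gripper_force: 0.0
```

step_arm(targets="-1.2 0.14 0 0;-2 0.3 0 0;-2.4 0.35 0 0;-2.4 0.35 0 0;-2.4 0.35 0 0;-2.4 0.35 0 0;-2.4 0.35 0 0;-2 0.3 0 0;-1 0.12 0 0;0 0 0 0;0 0 0 0")

```text
time_s: 17.98
tcp_pos: [0.5167, -0.0137, 0.1609]
ee_rot: [[-0.614, -0.789, -0.002], [-0.789, 0.614, -0.0], [0.001, 0.001, -1.0]]
wrist_force: [-0.7, 0.2, -0.8]
gripper_width: 0.349
gripper_force: 0.0
```

```bash
python3 - <<'E'
from station import cams,sense
import cv2,numpy as np,pickle
t=cams.capture('top');c=cams.capture('scene')
print(sense()['tcp_pos'])
cv2.imwrite('pics/p3.png',cv2.resize(np.hstack([t['frame'][140:300,330:490],c['frame'][110:270,310:470]]),None,fx=2.5,fy=2.5))
E
```

```text
[ 0.51636287 -0.01459687  0.1612689 ]
```

View pics/p3.png

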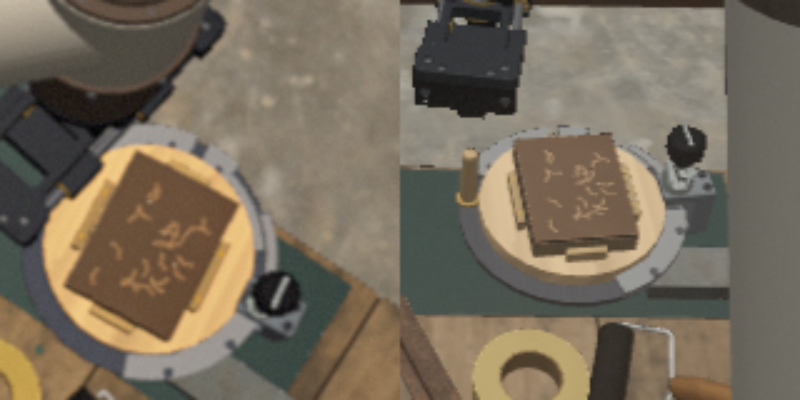

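The rib is back in line with the slot, and the peg at about (469,155) is free. The pin rides on the plate. I go back round the peg and push slowly.

step_arm(targets="0 0 1 0;0 0 1.5 0;0 0 1.5 0;0 0 1.5 0;0 0 1.3 0;0 0 1 0;0 0 0.7 0;0 0 0.4 0;0 0 0 0;0 0 0 0")

```text
time_s: 18.92
tcp_pos: [0.5174, -0.014, 0.0728]
ee_rot: [[-0.615, -0.788, 0.001], [-0.788, 0.615, -0.0], [-0.0, -0.0, -1.0]]
wrist_force: [0.0, 0.1, -0.0]
gripper_width: 0.344
gripper_force: 0.0
```

step_arm(targets="0 0 0 0;0 0 0 0;0 0 0 0", claw=2)

```text
time_s: 19.17
tcp_pos: [0.5175, -0.0138, 0.0731]
ee_rot: [[-0.615, -0.788, 0.001], [-0.788, 0.615, 0.0], [-0.001, -0.001, -1.0]]
wrist_force: [-0.8, 0.6, -0.6]
gripper_width: 0.249
gripper_force: 0.0
```

step_arm(targets="0.01 0.32 0 -2;0.01 0.16 0 -1;0.01 0.16 0 -1;0.01 0.16 0 -1;0.01 0.16 0 -1;0 0 0 0")

```text
time_s: 19.67
tcp_pos: [0.5094, -0.0084, 0.073]
ee_rot: [[-0.529, -0.849, 0.001], [-0.849, 0.529, 0.0], [-0.001, -0.001, -1.0]]
wrist_force: [1.7, -0.4, 0.8]
gripper_width: 0.233
gripper_force: 0.8
```

step_arm(targets="0 0.08 0 -0.5;0 0.08 0 -0.5;0 0.08 0 -0.5;0 0.08 0 -0.5;0 0 0 0")

```text
time_s: 20.08
tcp_pos: [0.5086, -0.0081, 0.073]
ee_rot: [[-0.499, -0.867, 0.005], [-0.867, 0.499, -0.001], [-0.001, -0.005, -1.0]]
wrist_force: [7.2, -9.7, -4.2]
gripper_width: 0.229
gripper_force: 5.7
```

step_arm(targets="0 0.08 0 -0.5;0 0.08 0 -0.5;0 0 0 0")

```text
time_s: 20.33
tcp_pos: [0.5083, -0.008, 0.073]
ee_rot: [[-0.483, -0.875, 0.006], [-0.875, 0.483, -0.002], [-0.001, -0.007, -1.0]]
wrist_force: [11.6, -13.2, -7.4]
gripper_width: 0.233
gripper_force: 8.2
```

The table stopped hard, so the pin has probably snapped in. I back off, clear out and look.

step_arm(targets="0 -0.2 0 0;0 -0.1 0 0;0 -0.05 0 0;0 0 0 0")

```text
time_s: 20.67
tcp_pos: [0.5089, -0.0086, 0.0729]
ee_rot: [[-0.484, -0.875, 0.002], [-0.875, 0.484, -0.001], [-0.0, -0.002, -1.0]]
wrist_force: [4.7, -4.6, 1.1]
gripper_width: 0.231
gripper_force: 3.0
```

step_arm(targets="0 0 0 0;0 0 0 0;0 0 -1 0;0 0 -2 0;0 0 -2 0;0 0 -2 0;0 0 -2 0;0 0 -2 0;0 0 0 0;0 0 0 0", claw=3)

```text
time_s: 21.5
tcp_pos: [0.5079, -0.0075, 0.1839]
ee_rot: [[-0.484, -0.875, 0.002], [-0.875, 0.484, 0.001], [-0.002, -0.001, -1.0]]
wrist_force: [-1.1, -0.2, -0.0]
gripper_width: 0.345
gripper_force: 0.0
```

```bash
python3 - <<'E'
from station import cams,sense
from h import *
t=cams.capture('top');c=cams.capture('scene')
s=sense();print(s['tcp_pos'],s['wrist_force'])
pickle.dump(t,open('t3.pkl','wb'));pickle.dump(c,open('s3.pkl','wb'))
def dark(c,x0,y0,x1,y1):
    h=cv2.cvtColor(c['frame'][y0:y1,x0:x1],cv2.COLOR_BGR2HSV)
    n,l,st,ce=cv2.connectedComponentsWithStats(cv2.inRange(h,(0,0,0),(180,255,60)))
    i=1+st[1:,4].argmax();return ce[i]+[x0,y0],st[i]+[x0,y0,0,0,0]
S0=pickle.load(open('scene0.pkl','rb'));S2=pickle.load(open('s2.pkl','rb'))
for k in(S0,c):print(dark(k,408,150,440,190))
for k in (pickle.load(open('top0.pkl','rb')),t):print(dark(k,425,242,460,270))
for z in(.100,.107,.110):print(z,proj(c,[.4255,-.1732,z]),proj(t,[.4255,-.1732,z]))
cv2.imwrite('pics/p4.png',cv2.resize(np.hstack([t['frame'][140:300,330:490],c['frame'][110:270,310:470]]),None,fx=2.5,fy=2.5))
E
```

```text
[ 0.5069246  -0.00788736  0.18194443] [-0.99862045 -0.71489949  0.25254788]
(array([422.96648045, 170.59776536]), array([416, 163,  16,  16, 179]))
(array([422.98285714, 170.62285714]), array([416, 163,  16,  16, 175]))
(array([439.35294118, 257.65158371]), array([430, 249,  20,  18, 221]))
(array([439.24463519, 257.42918455]), array([429, 248,  21,  19, 233]))
0.1 [423.87762853 170.18386492] [438.97809607 257.22706527]
0.107 [424.45841528 167.94191587] [439.89078532 256.83025232]
0.11 [424.70923959 166.97368553] [440.28642929 256.65823687]
```

View pics/p4.png

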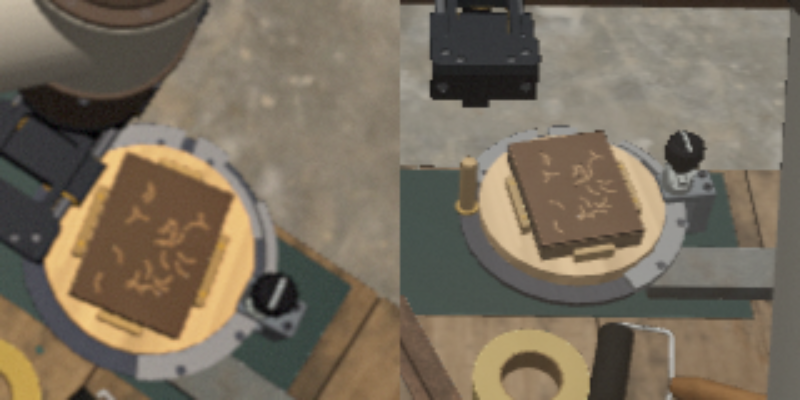

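The knob centroid in the scene view, (422.98,170.62), matches its starting home height. The pin is fully home, the block is in its cleats and the arm is clear.

```bash
python3 -c "
from station import r
print(r.finish_job())"
```

```text
the job is handed in; nothing more can be done
None
```

I brought the turntable round about 96° anticlockwise to its next stop and left it locked. The camera shows the knob back at its starting height, so the pin is fully home in the stop notch. The block is still in its cleats, the gripper never went near the gouges or the oil stone, and the job was handed in at about 22 s.

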